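# Press the lid home on a tin of flour

### The job

Close the tin of flour that stands in the air press: turn the regulator knob on the control box until its white pointer stands at the green mark, then slide the red lock cover fully home over the knob. Then press the foot valve's pedal firmly down to its stop (without stamping on it: stay under 45 N), hold it there for about a second so that the press drives the lid fully home, let the pedal spring all the way up again, and leave everything else on the bench where it is.

Things in the scene. Friction and masses are not known exactly. Their poses are not given: they have to be found in the camera images.
- control_box: blue steel air control box, 200 x 170 mm, 100 mm high, with a flat aluminium panel on top; fixed to the bench. Origin: centre of its underside. Its x axis points from its operator's side (the knob end) to its rear; y to the left; z up. On the panel: the black regulator knob at (-40, -30) mm, a gauge 56 mm across and 8 mm high at (-45, 48) mm, and the lock cover's two guide rails (6 mm high, 145 mm long, along x, 34 mm either side of the knob's axis)
- knob_grip (a point): point on the vertical axis of the black regulator knob, 126 mm above the bench. The knob's grip is a ribbed cylinder 36 mm across, from 106 to 132 mm above the bench, over a skirt 50 mm across that carries the white pointer line. It needs about 0.1 N m to turn and stays where it is left. The gauge needle follows it. Fingers closing across the box (along its y) straddle it clear of the parked lock cover
- pointer (a point): outer end of the knob's white pointer line, 25 mm from the knob's axis, 104 mm above the bench; it goes round with the knob
- mark (a point): where the pointer's outer end has to stand: 25 mm from the knob's axis, on the line from the axis through the green mark on the white dial. The mark lies on the operator's side of the knob (within about 0.5 rad of the box's -x direction) and is not moved
- knob (a joint): turn of the regulator knob in rad, growing clockwise seen from above (pressure rises), 0 to 4.7; at 0 the pointer points along the box's +x, at 3.14 along its -x. It starts 0.8 to 2.8 rad short of the mark: one wrist turn is often not enough
- lock_knob (a point): centre of the small black pull knob (16 mm across, 22 mm high, 140 to 162 mm above the bench) on the roof of the red lock cover; the pads can take it from any side. The cover is an inverted U 52 mm long, 64 mm wide, open in front and behind, its roof 140 mm above the bench; when home it stands centred over the regulator knob and hides it
- lock (a joint): slide of the lock cover in m along the box's -x: 0 parked behind the knob, 0.075 home over the knob against its end stop; takes about 2 N and stays where it is left
- foot_valve: grey cast foot valve with a yellow sheet guard, 200 x 124 mm, fixed to the bench. Origin: centre of its underside; x points from the toe opening (operator's side) to the rear, y to the left, z up. The guard's roof, 101 mm high, covers the rear from x = 12 mm on, its cheeks stand at y = +-58 mm from x = 16 mm on; the front 100 mm of the pedal lies open to above
- pedal_tread (a point): the place to press: on top of the ribbed rubber tread of the pedal, in the middle of its width, 25 mm from its free front edge. The pedal is a plate 88 mm wide and 135 mm long, hinged at its rear on an axis along the valve's y at x = 45 mm, 30 mm above the bench. At rest it rises towards the operator at 0.28 rad and this point is about 67 mm above the bench; on its stop the pedal is about level and the point is 34 to 46 mm above the bench
- pedal (a joint): angle of the pedal in rad: 0 up (at rest), growing downwards. Its stop is a screw under the tread, out of sight and set differently each time: met anywhere from 0.2 to 0.3 rad, only the feel tells where. At the tread point the spring takes 3 N at first, rising, and 5 N more from 0.17 rad on, when the press head meets the lid: 10 to 16 N just before the stop. The stop itself does not give
- lid_top (a point): centre of the top of the round steel lid (104 mm across) on the tin that stands in the green air press, 166 mm above the bench while the lid sits loose and 160 mm when it is home
- lid (a joint): how far the lid has been pressed onto the tin, in m: 0 loose, 0.006 fully home; it stays where it is pressed
- lid_press: green air press (C frame, 250 x 200 mm base, 0.41 m high) at the left of the bench, with the tin in its nest under the ram; fixed. Origin: under the tin's centre; nothing on it is handled
- rubbing_stone: loose grinding stone, 132 x 84 mm, 50 mm high; bystander. Origin: centre of its underside
- spare_lid: loose spare tin lid, 104 mm across, 14 mm high; bystander. Origin: centre of its underside
- plate: loose cream enamel plate, 190 mm across, 22 mm high; bystander. Origin: centre of its underside
- mug: loose blue enamel mug, 80 mm across, 85 mm high; bystander. Origin: centre of its underside
- full_tin: loose closed tin with a blue band, 104 mm across, 134 mm high; bystander. Origin: centre of its underside
- full_tin2: loose closed tin with a red band, 104 mm across, 134 mm high; bystander. Origin: centre of its underside
- spoon: loose wooden spoon; bystander. Origin under its middle

How it is judged:
By the outcome, as a careful person would: the job done as asked, in the order asked, and still so for the second after the job is handed in, with the robot touching nothing.
It also fails if it takes over 72 s, if anything falls off the work surface, if the arm or the gripper's body presses on something with over 40 N, if the wrist force passes 120 N, or if a joint passes its speed limit or range.

### The arm

A 7-joint arm with a two-finger parallel gripper is mounted at the origin on the work surface. World frame = base frame: x ahead of the robot, y to its left, z up, the work surface at z = 0. Lengths are in mm, angles in rad, forces in N, time in s.
With the tool pointing down it reaches from about 400 to 850 mm from the base axis. Payload 4.5 kg.
Tool frame: the origin (TCP) lies midway between the tips of the shut fingers; the grasp point (between the pads) lies 19 mm behind it (r.pinch_z is the distance from the TCP to the grasp point, in mm); y points along the fingers, z is the direction in which the jaws open and shut, and the axes are right-handed (so a half turn about y gives the same grasp; the last joint's range is limited). The gripper opens to 88 mm and grips with 3 to 60 N. Pads are 18 mm wide; open, the fingers measure 123 mm over their backs; the gripper's body (75 mm by 187 mm) begins 45 mm behind the grasp point.
Start: joints at [-1.184, 0.689, -0.195, 1.565, 0.157, 0.902, -0.215], TCP at [215.936, 586.537, 238.743] pointing down, gripper open.
Joint ranges: [-3.01, 3.01], [-0.46, 2.08], [-1.47, 1.51], [0.13, 2.56], [-1, 4.14], [0.04, 2.09], [-2.66, 2.66]. Speed limits (rad/s): [2.57, 2.57, 3.14, 3.14, 3.14, 3.14, 3.14].

### API

Orientations are given as a rotation vector (axis times angle).
In Python, from bench import r gives the robot as it stands.
- The arm moves only by the tool jog_arm, never from a script. Its argument "plan" is a list of rows, each a list of 2 entries, a list of its own where there are three numbers: the shift along the tool's x, y, z in m, then the turn about the tool's y in units of 5 degrees (1.0 is 5 degrees). In form: [[[x, y, z], spin], ...]. A call has 1 to 12 rows; each row shifts and turns the pose as measured when the row begins, along the tool's axes as they then stand; what a row does not reach is not made up. A row lasts 1/8 s, in which the tool goes at most 62.5 mm and 10.7 degrees, less where a joint would pass 70% of its speed; a pose out of reach is approached as far as the arm can. A call with a gripper value outside its range is refused whole. "fingers" is the opening in per cent of the stroke, from 0 (shut) to 100 (fully open), set as the call begins (left out, the last holds). The fingers move at their own pace and stop on an object; "squeeze" is the grip in N (left out, the last holds). Time passes only in rows, so rows that do not move let the fingers close. It gives the time, the measured TCP pose, the force and the opening at its end, in the units of the state.
- r.sense(): the state, without advancing time (a new reading comes with each control period).
- r.snapshot(name): name is "side" or "top"; returns a dict with "color" (480x640x3 uint8, red, green, blue), "fx", "fy", "cx", "cy" (pixels), "rvec" (rotation vector, rad) and "tvec" (3), from world to camera coordinates, as OpenCV has them. Camera axes: x right, y down, z forward; pixel columns grow to the right and rows downward; lengths in mm; the calibration is good to about 2 mm. A picture is of the moment at which its call begins. There is no depth.
- r.hand_in(): hands the job in, once; it reports no verdict.
The state is a dict: "time": time; "joints": joint angles; "qvel": joint speeds; "tau": joint torques, N m; "eef_pos": TCP position; "orientation": TCP orientation; "contact_force": force on the tool from outside, world axes, zero at the start; "ft_torque": the same for the moment, N m; "opening": finger opening in mm.
Only numpy, scipy, OpenCV 4.12 (cv2) and the standard library are available. Lean on these libraries where they do the work, as an engineer would, in place of code of your own. Each camera call takes 0.05 s, during which the arm holds its last target.

## Working session

There is one attempt and no reset: what is moved stays moved. The work goes in short steps, Python scripts to look and compute and a tool call to move; the robot and the scene stay as the last step left them, time stands still between calls to the robot, and variables do not carry over. Pictures are saved under pics/ and viewed, and the job is handed in when it is done.

Besides the shell and the picture viewer there is one more tool, called after "Request:" in YAML: its name, and indented under it one key for each argument. jog_arm: Moves the arm, as the interface text tells. Its arguments: {"type":"object","properties":{"plan":{"type":"array","items":{"type":"array"}},"fingers":{"type":"number"},"squeeze":{"type":"number"}},"required":["plan"]}

```bash
ls; mkdir -p pics
cat > h.py <<'E'
import numpy as np, cv2
from bench import r
def snap(n,f):
    s=r.snapshot(n); cv2.imwrite(f,s["color"][:,:,::-1]); 
    np.savez(f[:-4]+".npz",**{k:v for k,v in s.items()})
    return s
def load(f): return dict(np.load(f))
def K(s): return np.array([[s["fx"],0,s["cx"]],[0,s["fy"],s["cy"]],[0,0,1]],float)
def proj(s,P): return cv2.projectPoints(np.array(P,float).reshape(-1,1,3),np.array(s["rvec"],float),np.array(s["tvec"],float),K(s),None)[0].reshape(-1,2)
def ray(s,uv):
    R=cv2.Rodrigues(np.array(s["rvec"],float))[0]; t=np.array(s["tvec"],float).reshape(3)
    c=-R.T@t; d=R.T@np.linalg.inv(K(s))@np.array([uv[0],uv[1],1.0]); return c,d/np.linalg.norm(d)
def plane(s,uv,z):
    c,d=ray(s,uv); return c+d*(z-c[2])/d[2]
def tri(s1,u1,s2,u2):
    c1,d1=ray(s1,u1);c2,d2=ray(s2,u2)
    A=np.stack([d1,-d2],1); k=np.linalg.lstsq(A,c2-c1,rcond=None)[0]
    p,q=c1+k[0]*d1,c2+k[1]*d2; return (p+q)/2,np.linalg.norm(p-q)
E
python3 - <<'E'
from h import *
np.set_printoptions(precision=3,suppress=True)
for n in("top","side"):
    s=snap(n,f"pics/{n}0.png"); print(n,ray(s,(320,240)),s["fx"])
print(r.sense(), r.pinch_z)
E
```

```text
pics
top (array([ 392.672,   21.877, 1522.948]), array([ 0.107,  0.016, -0.994])) 515.3714980235541
side (array([ -58.12 , -737.143,  706.998]), array([ 0.524,  0.668, -0.528])) 442.8070910103961
{'time': 0.1, 'joints': array([-1.184,  0.69 , -0.195,  1.566,  0.157,  0.902, -0.215]), 'qvel': array([-0.002, -0.002, -0.001, -0.003,  0.001,  0.   ,  0.001]), 'tau': array([ -0.003, -52.85 ,  -1.272, -15.384,  -0.053,   0.002,   0.   ]), 'eef_pos': array([215.817, 585.976, 238.009]), 'orientation': array([-1.555,  0.277, -0.277]), 'contact_force': array([ 0.663, -0.708, -0.452]), 'ft_torque': array([-0.008, -0.002, -0.003]), 'opening': 87.91918592246124} 18.700000000000003
```

View pics/top0.png

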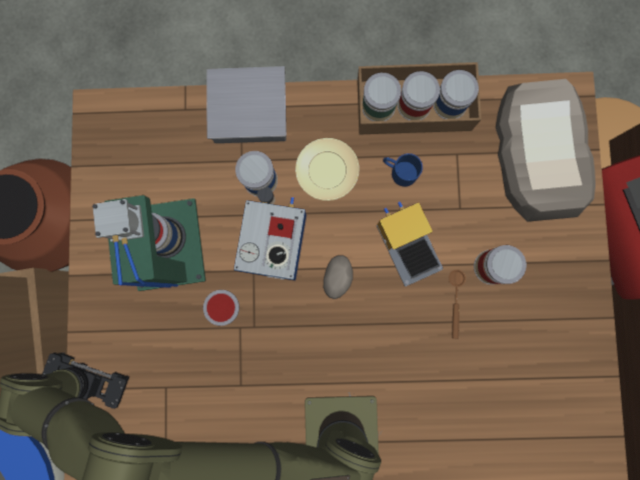

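View pics/side0.png

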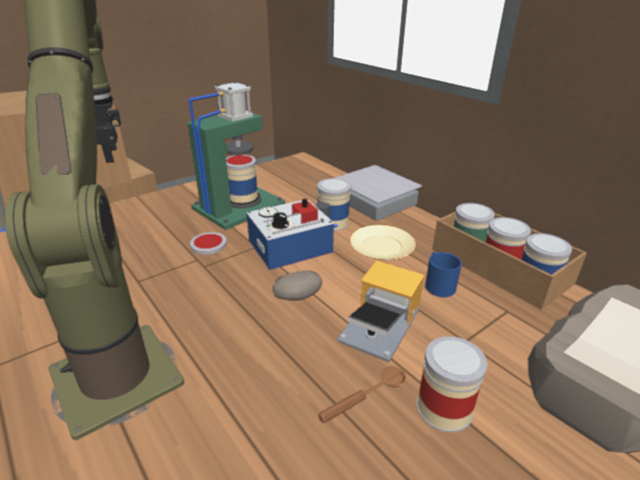

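```bash
python3 - <<'E'
from h import *
s=load("pics/top0.npz")["color"]; cv2.imwrite("pics/top0z.png",cv2.resize(s[150:300,300:500,::-1],None,fx=4,fy=4,interpolation=cv2.INTER_CUBIC))
E
python3 - <<'E'
from h import *
s=load("pics/top0.npz")["color"]; cv2.imwrite("pics/top0z.png",cv2.resize(s[190:290,225:325,::-1],None,fx=6,fy=6,interpolation=cv2.INTER_CUBIC))
cv2.imwrite("pics/top0p.png",cv2.resize(s[190:290,365:465,::-1],None,fx=6,fy=6,interpolation=cv2.INTER_CUBIC))
s=load("pics/side0.npz")["color"]; cv2.imwrite("pics/side0z.png",cv2.resize(s[190:270,240:340,::-1],None,fx=7,fy=7,interpolation=cv2.INTER_CUBIC))
cv2.imwrite("pics/side0p.png",cv2.resize(s[255:365,330:440,::-1],None,fx=5,fy=5,interpolation=cv2.INTER_CUBIC))
E
```

```text
(no output)
```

View pics/top0z.png

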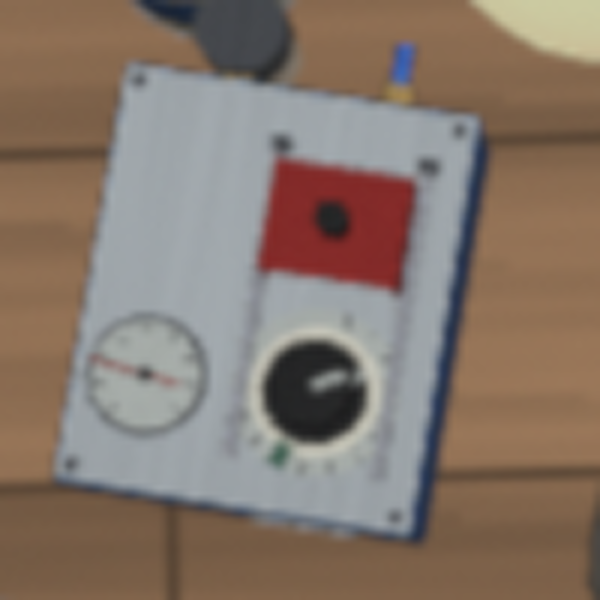

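View pics/side0z.png

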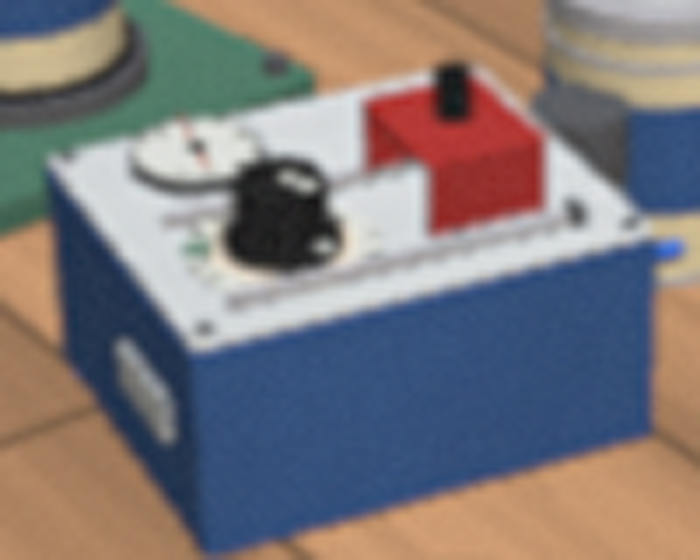

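View pics/top0p.png

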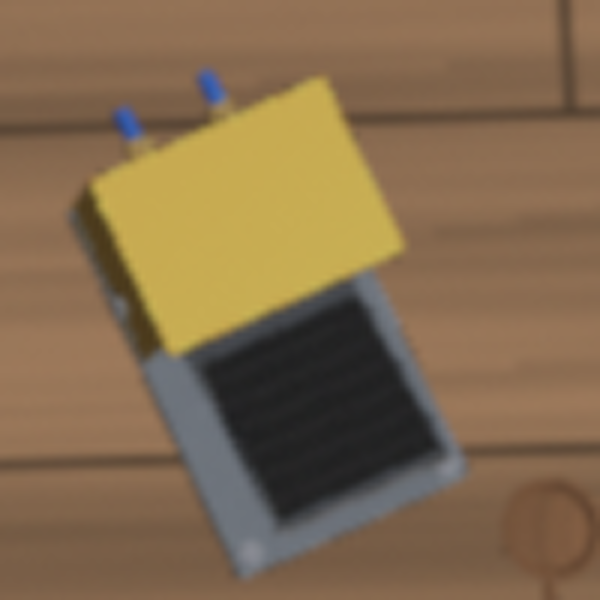

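View pics/side0p.png

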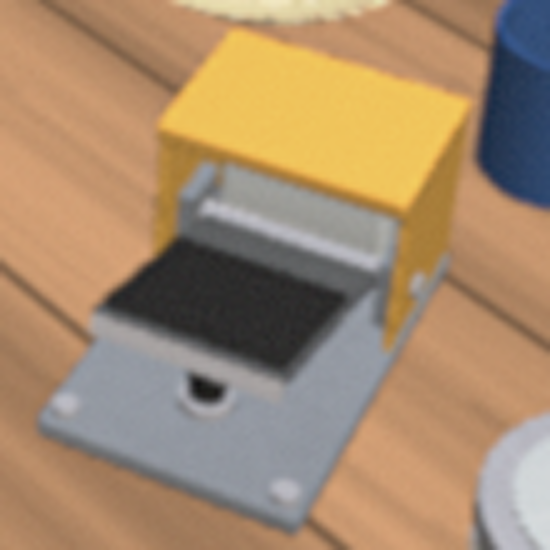

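The top view shows the box around (272,240), with the knob at about (277,255), the green mark at (271,265) and the lock knob at (280,226). The pedal tread is near (418,258). Next I'll measure these.

Run:
```python
from h import *
np.set_printoptions(precision=1,suppress=True)
T=load("pics/top0.npz");S=load("pics/side0.npz")
zt=lambda x,y:((x+.5)/6-.5+225,(y+.5)/6-.5+190)
zs=lambda x,y:((x+.5)/7-.5+240,(y+.5)/7-.5+190)
zp=lambda x,y:((x+.5)/6-.5+365,(y+.5)/6-.5+190)
zq=lambda x,y:((x+.5)/5-.5+330,(y+.5)/5-.5+255)
c=[plane(T,zt(*p),100) for p in[(128,62),(485,115),(418,540),(55,480)]]
cs=[plane(S,zs(*p),100) for p in[(480,65),(655,230),(198,350),(48,158)]]
print("corners top",*c);print("side",*cs)
for cc in (c,cs):
    cen=np.mean(cc,0); ax=(cc[0]+cc[1]-cc[2]-cc[3]); ay=cc[0]+cc[3]-cc[1]-cc[2]
    print(cen,np.linalg.norm(ax)/2,np.linalg.norm(ay)/2,np.arctan2(ax[1],ax[0]),np.arctan2(ay[1],ay[0])-np.pi/2)
    yaw=(np.arctan2(ax[1],ax[0])+np.arctan2(ay[1],ay[0])-np.pi/2)/2
    X=np.array([np.cos(yaw),np.sin(yaw),0]);Y=np.array([-X[1],X[0],0])
    print("yaw",yaw,"knob",cen-40*X-30*Y, "lock exp?",cen+35*X-30*Y)
print("lockknob top tri",tri(T,zt(332,217),S,zs(453,70)), "z151 side",plane(S,zs(453,93),151),"top162",plane(T,zt(332,217),158))
print("green",plane(T,zt(279,455),102),plane(S,zs(200,245),102),tri(T,zt(279,455),S,zs(200,245)))
print("dial centre",plane(T,zt(314,396),101))
print("knobtop",plane(S,zs(281,172),132))
print("pointer top",plane(T,zt(352,378),104),plane(S,zs(328,244),104))
# pedal
tr=[(196,365),(355,290),(448,455),(278,525)]
sr=[(180,238),(348,292),(270,378),(100,310)]
for a,b in zip(tr,sr): print("tread",*tri(T,zp(*a),S,zq(*b)))
for a,b in zip([(92,185),(325,77),(405,247),(175,355)],[(235,30),(472,100),(405,210),(160,130)]): print("roof",*tri(T,zp(*a),S,zq(*b)), plane(T,zp(*a),101))
print("base",*[plane(T,zp(*a),8) for a in [(240,577),(465,467)]])
```

```text
corners top [665.5 249.  100. ] [635.2  82.5 100. ] [438.5 118.3 100. ] [470.9 285.5 100. ]
side [661.5 241.3 100. ] [630.   82.4 100. ] [437.9 115.1 100. ] [468.9 279.7 100. ]
[552.5 183.8 100. ] 198.97503402053198 169.7322373548998 -0.18246846083043802 -0.18589173086386257
yaw -0.18418009584715034 knob [507.7 161.7 100. ] lock exp? [581.4 147.9 100. ]
[549.6 179.6 100. ] 195.5921083240519 164.75202248159445 -0.18279499968386462 -0.19071851504589254
yaw -0.18675675736487862 knob [504.7 157.5 100. ] lock exp? [578.4 143.6 100. ]
lockknob top tri (array([581.2, 149.6, 158.6]), np.float64(0.4727792317142138)) z151 side [578.  145.8 151. ] top162 [581.4 149.5 158. ]
green [479.3 181.4 102. ] [478.5 177.9 102. ] (array([479.9, 181.4,  99.9]), np.float64(1.0131533241566781))
dial centre [506.2 164.8 101. ]
knobtop [507.1 161.9 132. ]
pointer top [513.8 146.8 104. ] [516.8 145.5 104. ]
tread [ 516.1 -176.3   43.7] 1.5132678877113057
tread [ 548.7 -252.6   46.6] 0.5868894947693241
tread [ 465.9 -286.9   68.4] 4.4779729987372345
tread [ 437.8 -208.5   64.9] 1.281157719980508
roof [ 596.5 -124.4   98.5] 1.0032498762602573 [ 595.7 -123.8  101. ]
roof [ 643.2 -233.9   99.7] 0.004590694266608041 [ 643.  -233.7  101. ]
roof [ 562.5 -267.2   96.1] 1.3452651524218127 [ 562.5 -266.6  101. ]
roof [ 516.1 -159.4   96.1] 0.0540007380354873 [ 515.6 -158.8  101. ]
base [ 414.3 -197.5    8. ] [ 464.7 -309.2    8. ]
```

```bash
cat >> h.py <<'E'
def tool():
    s=r.sense(); return s,cv2.Rodrigues(np.array(s["orientation"],float))[0],np.array(s["eef_pos"])
def to(p,jaw=None):
    "shift in tool axes (m) from the present pose to world p (mm); spin units to bring the tool z to world azimuth jaw (deg)"
    s,R,e=tool(); d=R.T@(np.array(p)-e)/1000
    a=np.degrees(np.arctan2(R[1,2],R[0,2])); 
    print("pos",e.round(1),"jaw az",round(a,1),"toolx az",round(np.degrees(np.arctan2(R[1,0],R[0,0])),1),"y",R[:,1].round(3),"shift",d.round(4),"j",np.array(s["joints"]).round(3),"F",np.array(s["contact_force"]).round(1),"open",round(s["opening"],1),"t",round(s["time"],2))
    if jaw is not None: print("spin",round(((a-jaw+180)%360-180)/5,2))
E
python3 -c "
from h import *
to([300,350,240],79.4); to([507,161.5,230],79.4)"
```

```text
pos [215.8 586.  238. ] jaw az 69.8 toolx az -20.2 y [-0.    -0.002 -1.   ] shift [ 0.1605 -0.0017 -0.1924] j [-1.184  0.69  -0.195  1.566  0.157  0.902 -0.215] F [ 0.7 -0.7 -0.5] open 87.9 t 0.1
spin -1.92
pos [215.8 586.  238. ] jaw az 69.8 toolx az -20.2 y [-0.    -0.002 -1.   ] shift [ 0.4199  0.0085 -0.2977] j [-1.184  0.69  -0.195  1.566  0.157  0.902 -0.215] F [ 0.7 -0.7 -0.5] open 87.9 t 0.1
spin -1.92
```

Request:
jog_arm:
  plan:
    - [[0.03,0,-0.04],0]
    - [[0.035,0,-0.04],0]
    - [[0.035,0,-0.04],0]
    - [[0.03,0,-0.04],0]
    - [[0.03,0,-0.035],0]
    - [[0.04,0,-0.02],0]
    - [[0.04,0,-0.02],0]
    - [[0.045,0,-0.02],0]
    - [[0.045,0,-0.02],0]
    - [[0.045,0,-0.015],0]
    - [[0.03,0,-0.01],0]
  fingers: 100

```text
time: 1.48
eef_pos: [497.3, 152.5, 234.6]
orientation: [-1.558, 0.276, -0.268]
contact_force: [-0.7, 1.4, 0.1]
opening: 88.4
```

```bash
python3 -c "
from h import *
to([507,161.5,180],79.4)"
```

```text
pos [497.3 152.5 234.6] jaw az 70.1 toolx az -19.9 y [-0.005 -0.004 -1.   ] shift [0.0062 0.0545 0.0121] j [-0.223  0.566 -0.26   1.876  0.21   0.732  0.622] F [-0.7  1.4  0.1] open 88.4 t 1.48
spin -1.85
```

Request:
jog_arm:
  plan:
    - [[0.006,0.02,0.012],-1.85]
    - [[0,0.02,0],0]
    - [[0,0.015,0],0]
    - [[0,0,0],0]

```text
time: 1.98
eef_pos: [509.5, 157.5, 176.9]
orientation: [-1.572, 0.151, -0.143]
contact_force: [0.3, -1.2, 0.1]
opening: 88.1
```

```bash
python3 -c "
from h import *
to([507,161.5,111],79.4)
for n in('top','side'): 
  s=snap(n,f'pics/{n}1.png')['color']
  a=s[190:290,225:325] if n=='top' else s[180:270,230:340]
  cv2.imwrite(f'pics/{n}1z.png',cv2.resize(a[:,:,::-1],None,fx=6,fy=6,interpolation=cv2.INTER_CUBIC))
"
```

```text
pos [509.5 157.5 176.9] jaw az 79.2 toolx az -10.8 y [-0.006 -0.005 -1.   ] shift [-0.0029  0.0659  0.0039] j [-0.223  0.669 -0.27   1.896  0.292  0.623  0.705] F [ 0.3 -1.2  0.1] open 88.1 t 1.98
spin -0.03
```

View pics/side1z.png

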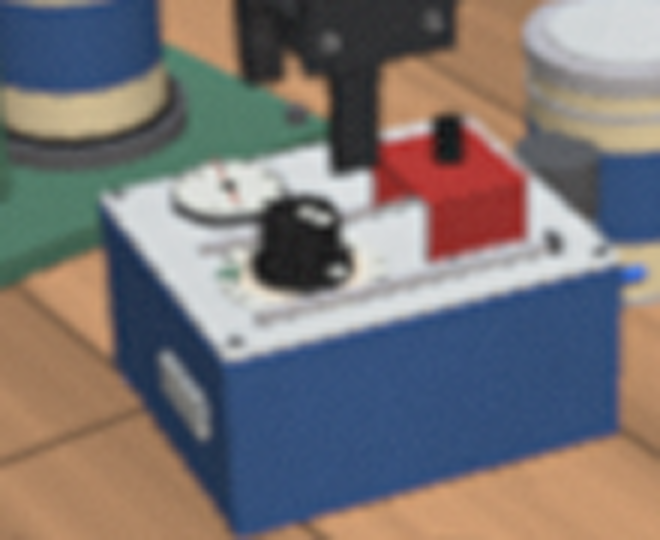

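```bash
python3 -c "
from h import *
S=load('pics/side1.npz'); s,R,e=tool()
for d in (-53,53): print(d,((proj(S,e+R[:,2]*d)-[230,180])*6).round())
print(((proj(S,[507,161.5,132])-[230,180])*6).round())
"
```

```text
-53 [[353. 164.]]
53 [[260.  68.]]
[[299. 205.]]
```

View pics/side1.png

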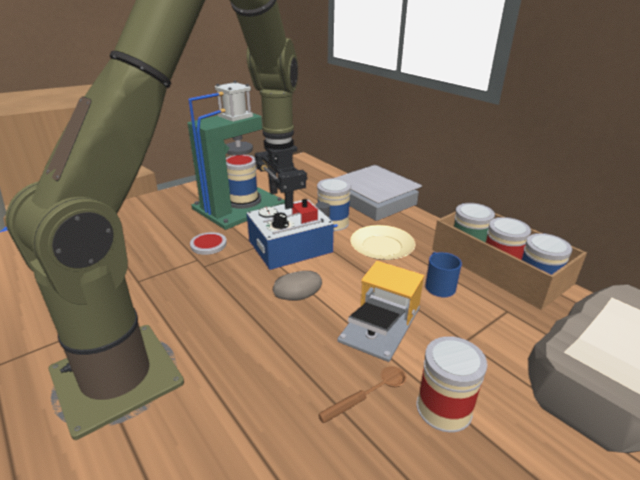

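Both fingertips project where they should in the picture. I'll lower the gripper, watching the force.

Request:
jog_arm:
  plan:
    - [[-0.003,0.02,0.004],0]
    - [[0,0.02,0],0]
    - [[0,0.015,0],0]
    - [[0,0,0],0]

```text
time: 2.58
eef_pos: [510.3, 163.6, 124.8]
orientation: [-1.567, 0.145, -0.15]
contact_force: [0.7, -0.1, 0.2]
opening: 88.5
```

```bash
python3 -c "
from h import *
to([507,161.5,110],79.4)
"
```

```text
pos [510.3 163.6 124.8] jaw az 79.2 toolx az -10.8 y [ 0.003 -0.002 -1.   ] shift [-0.0029  0.0148 -0.0026] j [-0.263  0.75  -0.224  1.936  0.335  0.489  0.657] F [ 0.7 -0.1  0.2] open 88.5 t 2.58
spin -0.03
```

Request:
jog_arm:
  plan:
    - [[-0.003,0.007,-0.002],0]
    - [[0,0.006,0],0]
    - [[0,0,0],0]

```text
time: 2.95
eef_pos: [507.6, 162.3, 112.3]
orientation: [-1.566, 0.143, -0.152]
contact_force: [0.4, 0.8, 0.1]
opening: 87.8
```

```bash
python3 -c "
from h import *
to([507,161.5,110],79.4)
"
```

```text
pos [507.6 162.3 112.3] jaw az 79.2 toolx az -10.8 y [ 0.005 -0.001 -1.   ] shift [-0.0005  0.0023 -0.0009] j [-0.272  0.768 -0.209  1.954  0.346  0.45   0.646] F [0.4 0.8 0.1] open 87.8 t 2.95
spin -0.03
```

Request:
jog_arm:
  plan:
    - [[0,0,0],0]
    - [[0,0,0],0]
    - [[0,0,0],0]
    - [[0,0,0],0]
    - [[0,0,0],0]
    - [[0,0,0],0]
    - [[0,0,0],0]
  fingers: 0
  squeeze: 25

```text
time: 3.82
eef_pos: [508.4, 163.6, 113.0]
orientation: [-1.564, 0.141, -0.153]
contact_force: [-0.2, 0.2, 0.6]
opening: 34.9
```

```bash
python3 -c "
from h import *
to([507,161.5,112],79.4)
"
```

```text
pos [508.4 163.6 113. ] jaw az 79.3 toolx az -10.7 y [ 0.007  0.001 -1.   ] shift [-0.001   0.001  -0.0024] j [-0.272  0.767 -0.211  1.953  0.346  0.449  0.646] F [-0.2  0.2  0.6] open 34.9 t 3.83
spin -0.02
```

Request:
jog_arm:
  plan:
    - [[0,0,0],1.2]
    - [[0,0,0],1.2]
    - [[0,0,0],1.2]
    - [[0,0,0],1.2]
    - [[0,0,0],1.2]
    - [[0,0,0],1.2]
    - [[0,0,0],1.2]
    - [[0,0,0],1.2]

```text
time: 4.82
eef_pos: [508.1, 163.2, 113.0]
orientation: [-1.409, 0.812, -0.821]
contact_force: [-0.0, 1.4, -0.4]
opening: 35.4
```

```bash
python3 -c "
from h import *
to([508.4,163.6,112.5])
print(r.sense()['ft_torque'])
"
```

```text
pos [508.1 163.2 113. ] jaw az 29.9 toolx az -60.1 y [ 0.006 -0.    -1.   ] shift [-0.0002  0.0005  0.0005] j [-0.398  0.763 -0.002  1.959  0.009  0.414  0.114] F [-0.   1.4 -0.4] open 35.4 t 4.83
[0.0421937  0.11869885 0.04394802]
```

Request:
jog_arm:
  plan:
    - [[0,0,0],1.3]
    - [[0,0,0],1.3]
    - [[0,0,0],1.3]
    - [[0,0,0],1.3]
    - [[0,0,0],1.3]
    - [[0,0,0],1.3]
    - [[0,0,0],1.3]
    - [[0,0,0],1.3]
    - [[0,0,0],1.3]
    - [[0,0,0],1.3]
    - [[0,0,0],1.3]
    - [[0,0,0],1.3]

```text
time: 6.32
eef_pos: [507.2, 163.4, 113.0]
orientation: [-0.653, 1.82, -1.822]
contact_force: [0.3, 0.1, -0.6]
opening: 35.7
```

```bash
python3 -c "
from h import *
to([508.4,163.6,112.5])
print(r.sense()['ft_torque'])
for n in('top','side'): 
  s=snap(n,f'pics/{n}2.png')['color']
  a=s[190:290,225:325] if n=='top' else s[180:270,230:340]
  cv2.imwrite(f'pics/{n}2z.png',cv2.resize(a[:,:,::-1],None,fx=6,fy=6,interpolation=cv2.INTER_CUBIC))
"
```

```text
pos [507.2 163.4 113. ] jaw az -50.5 toolx az -140.5 y [ 0.002 -0.    -1.   ] shift [-0.0011  0.0005  0.0006] j [-0.596  0.797  0.335  1.968 -0.55   0.464 -0.737] F [ 0.3  0.1 -0.6] open 35.7 t 6.33
[0.0504069  0.09877868 0.09980311]
```

View pics/side2z.png

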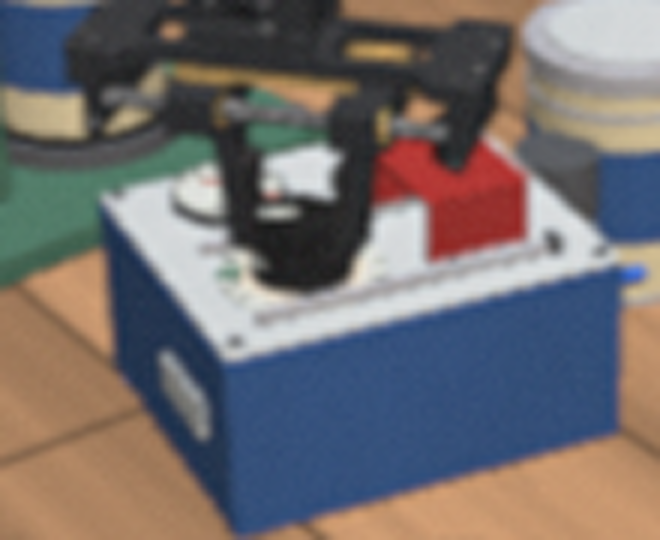

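View pics/top2z.png

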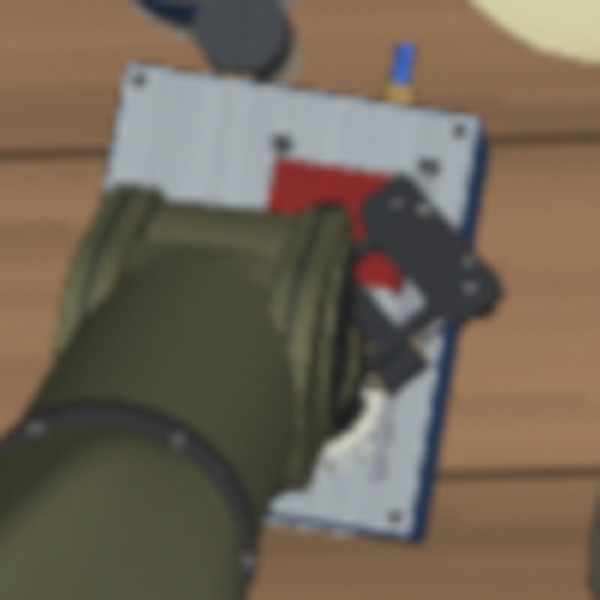

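Run:
```python
from h import *
S=load("pics/side2.npz")
z=lambda x,y:((x+.5)/6-.5+230,(y+.5)/6-.5+180)
a=S["color"][205:235,258:300,::-1]; cv2.imwrite("pics/side2k.png",cv2.resize(a,None,fx=18,fy=18,interpolation=cv2.INTER_CUBIC))
for w,zz in [(146,101),(145.4,104),(130,105),(169,101)]: 
  c=np.array([507,162.]); d=np.radians(w)
  print(w,((proj(S,[*(c+(30 if zz==101 else 25)*np.array([np.cos(d),np.sin(d)])),zz])[0]-[258,205])*18+8.5).round())
```

```text
146 [209. 357.]
145.4 [241. 338.]
130 [248. 311.]
169 [223. 395.]
```

View pics/side2k.png

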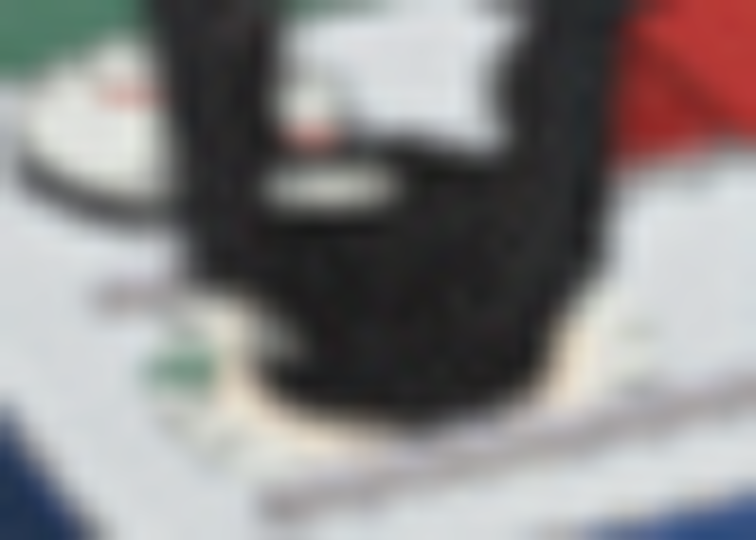

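Run:
```python
from h import *
np.set_printoptions(precision=1,suppress=True)
S=load("pics/side2.npz")
z=lambda x,y:((x+.5)/18-.5+258,(y+.5)/18-.5+205)
a,b=plane(S,z(262,190),132),plane(S,z(398,180),132)
print("line",a,b,np.degrees(np.arctan2(*(a-b)[[1,0]])))
a=plane(S,z(182,372),101);print("green",a)
for p in[(285,340),(265,320)]:
  print(plane(S,z(*p),105))
# initial views
S=load("pics/side1.npz");z=lambda x,y:((x+.5)/6-.5+230,(y+.5)/6-.5+180)
a,b=plane(S,z(300,207),132),plane(S,z(335,222),132);print("line0",a,b,np.degrees(np.arctan2(*(b-a)[[1,0]])))
```

```text
line [487.8 169.8 132. ] [505.7 160.2 132. ] 151.71761273352394
green [476.4 177.4 101. ]
[490.5 170.2 105. ]
[491.4 177.2 105. ]
line0 [507.  162.4 132. ] [511.7 141.2 132. ] -77.44299779491774
```

Request:
jog_arm:
  plan:
    - [[0,0,0],0]
    - [[0,0,0],0]
    - [[0,0,0],0]
    - [[0,-0.025,0],0]
    - [[0,-0.03,0],0]
    - [[0,-0.03,0],0]
    - [[0.03,0,0.035],0]
    - [[0.035,0,0.04],0]
    - [[0.035,0,0.04],0]
    - [[0.03,0,0.035],0]
    - [[0,0,0],0]
  fingers: 60

```text
time: 7.8
eef_pos: [504.4, -40.8, 201.0]
orientation: [-0.663, 1.81, -1.815]
contact_force: [-0.4, 0.6, 0.0]
opening: 52.7
```

```bash
python3 -c "
from h import *
to([507.2,163.4,112.5])
for n in('top','side'): 
  s=snap(n,f'pics/{n}3.png')['color']
  a=s[225:285,250:310] if n=='top' else s[195:240,250:310]
  cv2.imwrite(f'pics/{n}3z.png',cv2.resize(a[:,:,::-1],None,fx=10,fy=10,interpolation=cv2.INTER_CUBIC))
"
```

```text
pos [504.4 -40.8 201. ] jaw az -49.7 toolx az -139.7 y [ 0.003 -0.002 -1.   ] shift [-0.1342  0.0881 -0.1542] j [-0.258  0.627  0.401  1.982 -0.41   0.608 -0.452] F [-0.4  0.6  0. ] open 52.7 t 7.8
```

View pics/top3z.png

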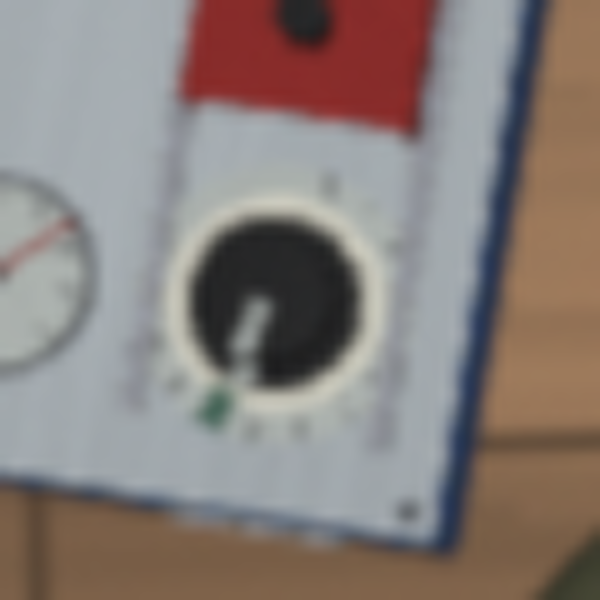

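View pics/side3z.png

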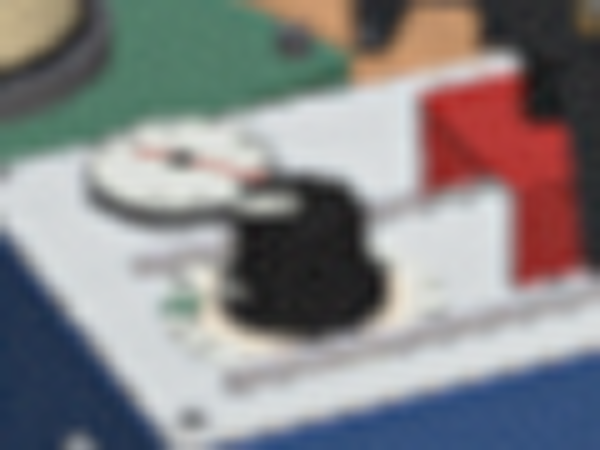

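Run:
```python
from h import *
np.set_printoptions(precision=1,suppress=True)
T=load("pics/top3.npz"); im=T["color"].astype(float)
sub=im[225:285,250:310]; g=cv2.resize(sub,None,fx=10,fy=10,interpolation=cv2.INTER_CUBIC)
R,G,B=g[...,0],g[...,1],g[...,2]
yy,xx=np.mgrid[0:600,0:600]; near=np.hypot(xx-275,yy-305)<150
m=near&(G-R>25)&(G-B>5); w=np.where(m,G-R,0); gc=((xx*w).sum()/w.sum(),(yy*w).sum()/w.sum())
z=lambda p:((p[0]+.5)/10-.5+250,(p[1]+.5)/10-.5+225)
dark=(near&(g.max(2)<100)&(~m)).astype(np.uint8)
cs=max(cv2.findContours(dark,0,1)[0],key=cv2.contourArea); hull=cv2.convexHull(cs)
el=cv2.fitEllipse(hull); print("dark ell",el)
# cream ring outer
rg=(near&(R-B>20)&(R>185)).astype(np.uint8)|dark
cs=max(cv2.findContours(rg,0,1)[0],key=cv2.contourArea); el2=cv2.fitEllipse(cv2.convexHull(cs)); print("ring",el2)
core=np.hypot(xx-275,yy-302)<82
wl=np.where(core,np.clip(g.min(2)-90,0,None),0)
wl[:int(280)]=0
top=wl.copy(); top[352:]=0; sk=wl.copy(); sk[:362]=0
cen=lambda w:((xx*w).sum()/w.sum(),(yy*w).sum()/w.sum())
print("green",gc,"topline",cen(top),"skirt",cen(sk))
P=np.argwhere(top>30)[:,::-1].astype(np.float32); print("linefit",cv2.fitLine(P,2,0,.01,.01).ravel(),P.min(0),P.max(0))
axis=plane(T,z(el2[0]),101); print("axis ring",axis,"dark",plane(T,z(el[0]),105))
gp=plane(T,z(gc),101); sp=plane(T,z(cen(sk)),105); tp=plane(T,z(cen(top)),132)
an=lambda p,c:np.degrees(np.arctan2(p[1]-c[1],p[0]-c[0]))
for c in (axis,plane(T,z(el[0]),105),np.array([507.5,162,0])):
  print(c,"green",an(gp,c),np.hypot(*(gp-c)[:2]),"skirt",an(sp,c),np.hypot(*(sp-c)[:2]),"topline centroid",an(tp,c))
print(tp,sp,gp)
```

```text
dark ell ((274.0281982421875, 302.50811767578125), (168.69842529296875, 169.29713439941406), 74.39353942871094)
ring ((274.0281982421875, 302.50811767578125), (168.69842529296875, 169.29713439941406), 74.39353942871094)
green (np.float64(215.3452183521077), np.float64(409.2637565091838)) topline (np.float64(250.21881194200577), np.float64(328.37603079619333)) skirt (np.float64(244.50558645949226), np.float64(371.5591792263941))
linefit [  0.4  -0.9 250.1 329. ] [236. 305.] [264. 351.]
axis ring [508.4 164.7 101. ] dark [508.  164.3 105. ]
[508.4 164.7 101. ] green 149.97519793243072 33.65387396718007 skirt 157.03859176522127 20.851732245284456 topline centroid 159.57088845828576
[508.  164.3 105. ] green 149.10378659098012 33.57698777843427 skirt 155.66421507189781 20.71474135298774 topline centroid 156.71569466715727
[507.5 162.    0. ] green 145.37895546754945 34.3568741774815 skirt 149.46633219781663 21.286834986382722 topline centroid 144.02857306141593
[499.  168.2 132. ] [489.2 172.8 105. ] [479.2 181.5 101. ]
```

Request:
jog_arm:
  plan:
    - [[-0.03,0,-0.035],0]
    - [[-0.03,0,-0.035],0]
    - [[-0.03,0,-0.035],0]
    - [[-0.025,0,-0.03],0]
    - [[-0.015,0,-0.015],0]
    - [[0,0,0],0]

```text
time: 8.65
eef_pos: [501.7, 181.2, 199.4]
orientation: [-0.685, 1.802, -1.789]
contact_force: [0.7, -0.6, -0.6]
opening: 52.9
```

```bash
python3 -c "
from h import *
to([507.7,163.6,112.5],-50.5)
"
```

```text
pos [501.7 181.2 199.4] jaw az -48.2 toolx az -138.2 y [-0.001  0.006 -1.   ] shift [0.0076 0.0867 0.0177] j [-0.696  0.669  0.448  1.905 -0.459  0.669 -0.806] F [ 0.7 -0.6 -0.6] open 52.9 t 8.65
spin 0.47
```

Request:
jog_arm:
  plan:
    - [[0.008,0.025,0.018],0.45]
    - [[0,0.02,0],0]
    - [[0,0,0],0]

```text
time: 9.02
eef_pos: [506.6, 162.5, 153.4]
orientation: [-0.657, 1.826, -1.814]
contact_force: [-0.5, -0.7, 0.8]
opening: 52.9
```

```bash
python3 -c "
from h import *
to([507.7,163.6,112.5],-50.5)
"
```

```text
pos [506.6 162.5 153.4] jaw az -50.3 toolx az -140.3 y [-0.002  0.006 -1.   ] shift [-0.0014  0.0409  0.0001] j [-0.625  0.735  0.393  1.946 -0.516  0.561 -0.757] F [-0.5 -0.7  0.8] open 52.9 t 9.03
spin 0.04
```

Request:
jog_arm:
  plan:
    - [[-0.001,0.014,0],0]
    - [[0,0.013,0],0]
    - [[0,0.01,0],0]
    - [[0,0,0],0]

```text
time: 9.52
eef_pos: [507.9, 163.2, 115.2]
orientation: [-0.655, 1.825, -1.814]
contact_force: [0.0, 0.6, -0.0]
opening: 52.9
```

```bash
python3 -c "
from h import *
to([507.7,163.6,112.5],-50.5)
"
```

```text
pos [507.9 163.2 115.2] jaw az -50.3 toolx az -140.3 y [ 0.     0.006 -1.   ] shift [-0.0001  0.0027 -0.0005] j [-0.591  0.793  0.335  1.965 -0.556  0.472 -0.724] F [ 0.   0.6 -0. ] open 52.9 t 9.53
spin 0.04
```

Now I'll close on the knob and turn it about 6° further.

Request:
jog_arm:
  plan:
    - [[0,0.002,0],0]
    - [[0,0,0],0]
    - [[0,0,0],0]
    - [[0,0,0],0]
    - [[0,0,0],0]
    - [[0,0,0],0.4]
    - [[0,0,0],0.45]
    - [[0,0,0],0.45]
    - [[0,0,0],0]
  fingers: 0
  squeeze: 25

```text
time: 10.65
eef_pos: [507.7, 163.7, 113.3]
orientation: [-0.556, 1.902, -1.89]
contact_force: [0.6, -0.7, -2.4]
opening: 35.0
```

```bash
python3 -c "
from h import *
to([507.7,163.6,112.5],-50.5)
"
```

```text
pos [507.7 163.7 113.3] jaw az -57.2 toolx az -147.2 y [-0.     0.007 -1.   ] shift [0.     0.0008 0.0001] j [-0.607  0.802  0.363  1.967 -0.603  0.479 -0.799] F [ 0.6 -0.7 -2.4] open 35.0 t 10.65
spin -1.34
```

Request:
jog_arm:
  plan:
    - [[0,0,0],0]
    - [[0,0,0],0]
    - [[0,0,0],0]
    - [[0,-0.025,0],0]
    - [[0,-0.03,0],0]
    - [[0,-0.03,0],0]
    - [[0.025,0,0.04],0]
    - [[0.03,0,0.045],0]
    - [[0.03,0,0.045],0]
    - [[0.025,0,0.03],0]
    - [[0,0,0],0]
  fingers: 60

```text
time: 12.02
eef_pos: [504.3, -35.8, 200.9]
orientation: [-0.552, 1.897, -1.887]
contact_force: [0.3, 0.5, 0.1]
opening: 52.6
```

```bash
cat > ptr.py <<'E'
from h import *
import sys
f=sys.argv[1]
to([507.7,163.6,112.5]); 
T=snap("top",f"pics/{f}.png"); im=T["color"].astype(float)
g=cv2.resize(im[225:285,250:310],None,fx=10,fy=10,interpolation=cv2.INTER_CUBIC)
cv2.imwrite(f"pics/{f}z.png",np.clip(g[:,:,::-1],0,255))
R,G,B=g[...,0],g[...,1],g[...,2]
yy,xx=np.mgrid[0:600,0:600]; near=np.hypot(xx-275,yy-305)<150
m=near&(G-R>25)&(G-B>5); w=np.where(m,G-R,0)
cen=lambda w:((xx*w).sum()/w.sum(),(yy*w).sum()/w.sum())
z=lambda p:((p[0]+.5)/10-.5+250,(p[1]+.5)/10-.5+225)
dark=(near&(g.max(2)<100)&(~m)).astype(np.uint8)
cs=max(cv2.findContours(dark,0,1)[0],key=cv2.contourArea); el=cv2.fitEllipse(cv2.convexHull(cs))
core=np.hypot(xx-275,yy-302)<82
sk=np.where(core&(yy>360),np.clip(g.min(2)-90,0,None),0)
top=np.where(core&(yy>280)&(yy<352)&(xx<290),np.clip(g.min(2)-90,0,None),0)
c=plane(T,z(el[0]),105); gp=plane(T,z(cen(w)),101); sp=plane(T,z(cen(sk)),105)
an=lambda p,c:np.degrees(np.arctan2(p[1]-c[1],p[0]-c[0]))
P=np.argwhere(top>30)[:,::-1].astype(np.float32); l=cv2.fitLine(P,2,0,.01,.01).ravel()
print(el[0],cen(w),cen(sk)); print("green",an(gp,c),"skirt",an(sp,c),"topline",np.degrees(np.arctan2(l[0],l[1]))-180, "ang line",np.degrees(np.arctan2(-l[0],-l[1])))
E
python3 ptr.py top4
```

```text
pos [504.3 -35.8 200.9] jaw az -57.0 toolx az -147.1 y [ 0.006  0.007 -1.   ] shift [-0.1106  0.0898 -0.1652] j [-0.284  0.632  0.438  1.987 -0.463  0.615 -0.533] F [0.3 0.5 0.1] open 52.6 t 12.03
(273.92279052734375, 302.66998291015625) (np.float64(215.71607657222893), np.float64(409.1321751436584)) (np.float64(237.07152725329084), np.float64(368.2151044244266))
green 149.23194022867793 skirt 149.42232740036164 topline -30.782211 ang line -30.78221[ WARN:0@1.358] global loadsave.cpp:1063 imwrite_ Unsupported depth image for selected encoder is fallbacked to CV_8U.
```

View pics/top4z.png

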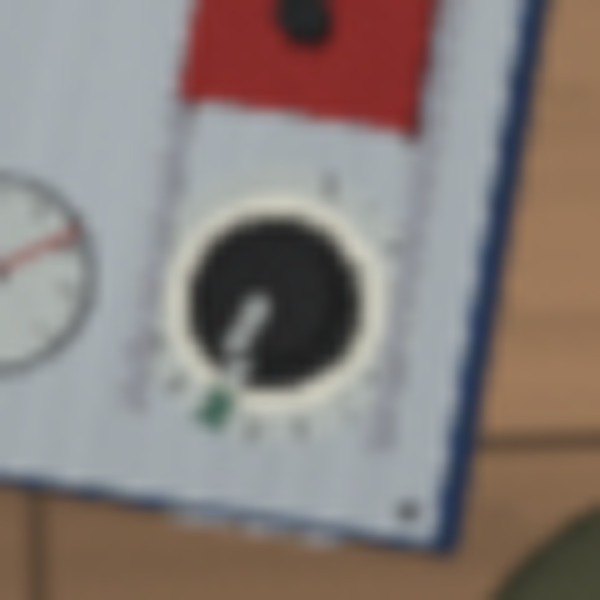

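Request:
jog_arm:
  plan:
    - [[0,0,0],-2]
    - [[0,0,0],-2]
    - [[0,0,0],-2]
    - [[0,0,0],-2]
    - [[0,0,0],-1.3]
    - [[0,0,0],0]

```text
time: 12.82
eef_pos: [505.7, -22.1, 200.2]
orientation: [-1.126, 1.316, -1.302]
contact_force: [0.9, -0.3, -0.0]
opening: 53.1
```

```bash
python3 -c "
from h import *
to([581.5,149.8,200],-10.6)
"
```

```text
pos [505.7 -22.1 200.2] jaw az -8.0 toolx az -98.0 y [ 0.005  0.014 -1.   ] shift [-0.1807  0.0031  0.0511] j [-0.151  0.6    0.18   1.977 -0.212  0.578  0.036] F [ 0.9 -0.3 -0. ] open 53.1 t 12.82
spin 0.52
```

Request:
jog_arm:
  plan:
    - [[-0.035,0,0.01],0.5]
    - [[-0.04,0,0.012],0]
    - [[-0.04,0,0.012],0]
    - [[-0.03,0,0.012],0]
    - [[-0.012,0,0.005],0]
    - [[0,0,0],0]

```text
time: 13.58
eef_pos: [584.3, 133.1, 201.9]
orientation: [-1.1, 1.356, -1.337]
contact_force: [-0.6, -0.4, -0.4]
opening: 53.2
```

```bash
python3 -c "
from h import *
to([581.5,149.8,146],-10.6)
"
```

```text
pos [584.3 133.1 201.9] jaw az -11.0 toolx az -101.0 y [ 0.002  0.016 -1.   ] shift [-0.0149  0.0562 -0.0059] j [-0.432  0.709  0.244  1.704 -0.254  0.753 -0.25 ] F [-0.6 -0.4 -0.4] open 53.2 t 13.57
spin -0.08
```

Request:
jog_arm:
  plan:
    - [[-0.013,0.01,-0.005],0]
    - [[-0.002,0.015,0],0]
    - [[0,0.012,0],0]
    - [[0,0,0],0]

```text
time: 14.08
eef_pos: [579.8, 146.5, 161.8]
orientation: [-1.102, 1.361, -1.342]
contact_force: [0.7, 0.3, 0.2]
opening: 53.1
```

```bash
python3 -c "
from h import *
to([581.5,149.8,145],-10.6)
for n in('top','side'): 
  s=snap(n,f'pics/{n}5.png')['color']
  a=s[190:290,225:325] if n=='top' else s[180:270,230:340]
  cv2.imwrite(f'pics/{n}5z.png',cv2.resize(a[:,:,::-1],None,fx=6,fy=6,interpolation=cv2.INTER_CUBIC))
"
```

```text
pos [579.8 146.5 161.8] jaw az -11.3 toolx az -101.3 y [-0.002  0.013 -1.   ] shift [-0.0034  0.0169  0.0011] j [-0.446  0.763  0.227  1.737 -0.274  0.671 -0.261] F [0.7 0.3 0.2] open 53.1 t 14.07
spin -0.14
```

View pics/side5z.png

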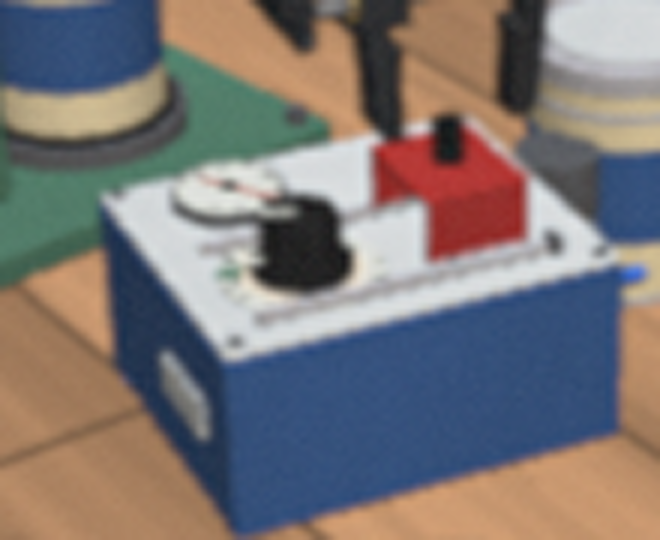

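Request:
jog_arm:
  plan:
    - [[-0.003,0.008,0.001],0]
    - [[0,0.007,0],0]
    - [[0,0,0],0]

```text
time: 14.55
eef_pos: [583.2, 149.3, 147.7]
orientation: [-1.098, 1.359, -1.343]
contact_force: [0.6, -0.3, -0.1]
opening: 52.5
```

Request:
jog_arm:
  plan:
    - [[0,0,0],0]
    - [[0,0,0],0]
    - [[0,0,0],0]
    - [[0,0,0],0]
    - [[0,0,0],0]
    - [[0,0,0],0]
  fingers: 0
  squeeze: 15

```text
time: 15.3
eef_pos: [581.4, 149.7, 148.0]
orientation: [-1.1, 1.362, -1.341]
contact_force: [-1.0, 0.1, -1.5]
opening: 15.1
```

```bash
python3 -c "
from h import *
to([581.5,149.8,145],-10.6)
"
```

```text
pos [581.4 149.7 148. ] jaw az -11.3 toolx az -101.3 y [-0.001  0.014 -1.   ] shift [-0.      0.003   0.0001] j [-0.444  0.785  0.219  1.74  -0.282  0.645 -0.259] F [-1.   0.1 -1.5] open 15.1 t 15.3
spin -0.14
```

Request:
jog_arm:
  plan:
    - [[0,0,-0.012],0]
    - [[0,0,-0.012],0]
    - [[0,0,-0.012],0]
    - [[0,0,-0.012],0]
    - [[0,0,-0.012],0]
    - [[0,0,0],0]

```text
time: 16.05
eef_pos: [518.9, 161.7, 148.0]
orientation: [-1.1, 1.36, -1.343]
contact_force: [-1.4, -1.1, -0.5]
opening: 15.5
```

```bash
python3 -c "
from h import *
to([508,163.6,148],-10.6)
"
```

```text
pos [518.9 161.7 148. ] jaw az -11.3 toolx az -101.3 y [ 0.001  0.013 -1.   ] shift [ 0.0002  0.     -0.0111] j [-0.503  0.726  0.207  1.914 -0.301  0.526 -0.283] F [-1.4 -1.1 -0.5] open 15.5 t 16.05
spin -0.15
```

Request:
jog_arm:
  plan:
    - [[0,0,-0.006],0]
    - [[0,0,-0.005],0]
    - [[0,0,-0.004],0]
    - [[0,0,-0.004],0]

```text
time: 16.55
eef_pos: [507.6, 163.9, 148.2]
orientation: [-1.085, 1.35, -1.352]
contact_force: [10.8, -3.1, -13.2]
opening: 15.3
```

```bash
python3 -c "
from h import *
to([508,163.6,148],-10.6)
"
```

```text
pos [507.6 163.9 148.2] jaw az -11.5 toolx az -101.5 y [ 0.017  0.012 -1.   ] shift [0.0002 0.0002 0.0005] j [-0.521  0.712  0.208  1.959 -0.307  0.48  -0.292] F [ 10.8  -3.1 -13.2] open 15.3 t 16.55
spin -0.18
```

The cover has travelled 75 mm and met the end stop. I'll release it, lift, and move towards the foot valve.

Request:
jog_arm:
  plan:
    - [[0,0,0],0]
    - [[0,0,0],0]
    - [[0,0,0],0]
    - [[0,-0.02,0],0]
    - [[0,-0.03,0],0]
    - [[0,-0.03,0],0]
    - [[0.03,0,0],0]
    - [[0.05,0,0],0]
    - [[0.05,0,0],0]
    - [[0.05,0,0],0]
    - [[0.03,0,0],0]
    - [[0,0,0],0]
  fingers: 60

```text
time: 18.05
eef_pos: [460.4, -44.6, 227.8]
orientation: [-1.09, 1.351, -1.343]
contact_force: [-0.4, 0.1, -0.1]
opening: 52.9
```

Run:
```python
from h import *
np.set_printoptions(precision=1,suppress=True)
to([508,163.6,148],-10.6)
for n in('top','side'): 
  s=snap(n,f'pics/{n}6.png')['color']
  a=s[190:290,225:325] if n=='top' else s[180:270,230:340]
  cv2.imwrite(f'pics/{n}6z.png',cv2.resize(a[:,:,::-1],None,fx=6,fy=6,interpolation=cv2.INTER_CUBIC))
```

```text
pos [460.4 -44.6 227.8] jaw az -11.2 toolx az -101.1 y [ 0.  0. -1.] shift [-0.2  0.1  0. ] j [-0.1  0.5  0.2  2.1 -0.2  0.6  0.1] F [-0.4  0.1 -0.1] open 52.9 t 18.05
spin -0.11
```

View pics/top6z.png

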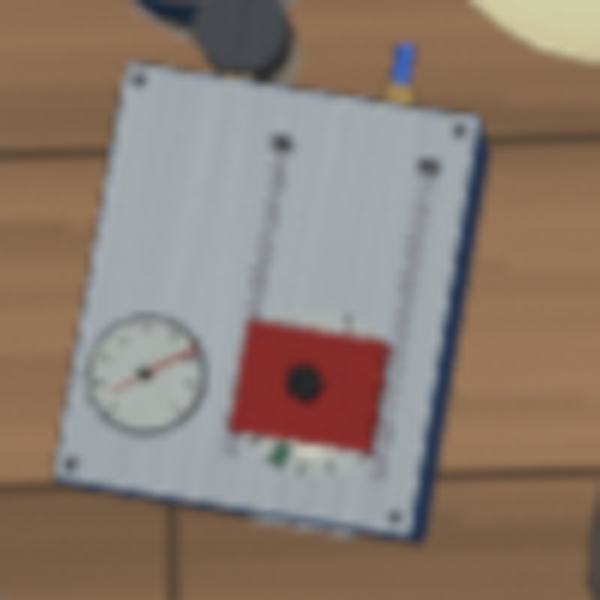

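View pics/side6z.png

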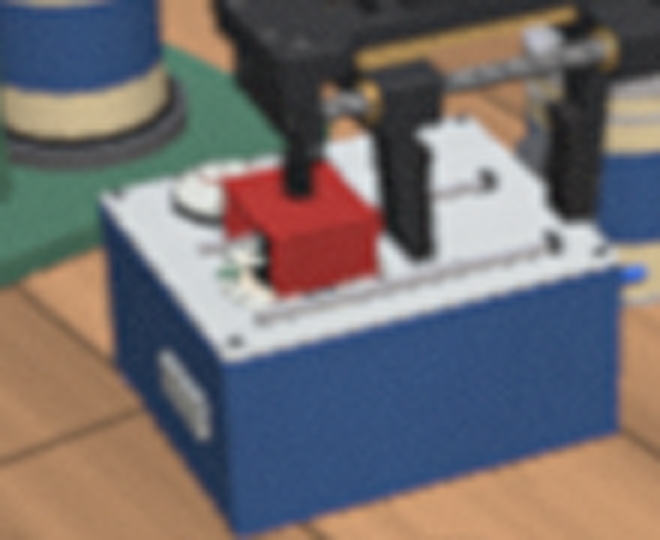

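View pics/top6.png

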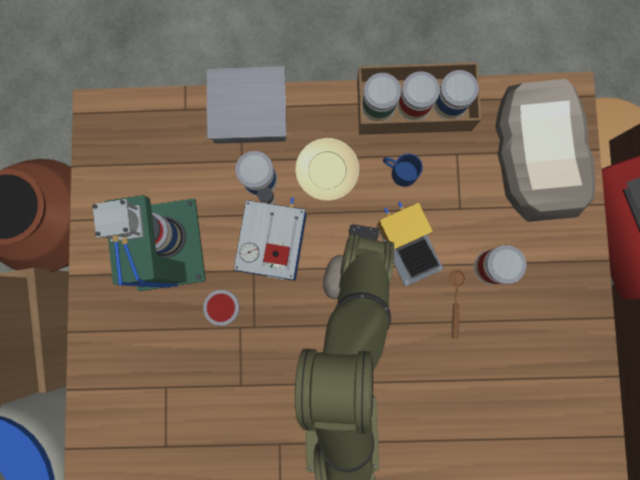

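Run:
```python
from h import *
T=load("pics/top6.npz"); print(plane(T,((304.5)/6-.5+225,(383.5)/6-.5+190),160))
to([473,-240,130],-66.7)
s=r.sense();print(s["joints"])
```

```text
[507.38643053 163.21549992 160.        ]
pos [461.3 -41.7 227.7] jaw az -10.9 toolx az -100.9 y [ 0.013  0.018 -1.   ] shift [0.1944 0.0943 0.0479] j [-0.139  0.508  0.216  2.072 -0.228  0.572  0.053] F [-1.4 -0.  -0.1] open 52.7 t 18.15
spin 11.17
[-0.13870293  0.50754378  0.21625606  2.07229505 -0.22849643  0.57158863
  0.05329325]
```

Request:
jog_arm:
  plan:
    - [[0.04,0,0.02],2]
    - [[0.035,0,0],2]
    - [[0.035,0,0],2]
    - [[0,0,0],2]
    - [[0,0,0],2]
    - [[0,0,0],1]
    - [[0,0,0],0]
  fingers: 0
  squeeze: 30

```text
time: 19.02
eef_pos: [449.2, -135.2, 224.6]
orientation: [-0.4, 2.006, -1.961]
contact_force: [-0.4, 0.4, -0.4]
opening: 0.5
```

Run:
```python
from h import *
to([473,-240,110],-66.7)
```

```text
pos [ 449.2 -135.2  224.6] jaw az -66.1 toolx az -156.1 y [ 0.015  0.026 -1.   ] shift [0.0235 0.1122 0.1075] j [-0.09   0.557  0.479  2.064 -0.485  0.623 -0.426] F [-0.4  0.4 -0.4] open 0.5 t 19.02
spin 0.13
```

Request:
jog_arm:
  plan:
    - [[0.005,0,0.035],0]
    - [[0.01,0,0.04],0]
    - [[0.008,0,0.03],0]
    - [[0,0.03,0],0]
    - [[0,0.035,0],0]
    - [[0,0.03,0],0]
    - [[0,0,0],0]

```text
time: 19.9
eef_pos: [480.7, -230.9, 124.1]
orientation: [-0.422, 1.989, -1.936]
contact_force: [-0.3, -0.1, 0.1]
opening: 0.3
```

Run:
```python
from h import *
to([473,-240,68],-66.7)
for n in('top','side'): 
  s=snap(n,f'pics/{n}7.png')['color']
  a=s[190:290,365:465] if n=='top' else s[235:365,320:450]
  cv2.imwrite(f'pics/{n}7z.png',cv2.resize(a[:,:,::-1],None,fx=4.5,fy=4.5,interpolation=cv2.INTER_CUBIC))
```

```text
pos [ 480.7 -230.9  124.1] jaw az -64.3 toolx az -154.3 y [ 0.019  0.031 -0.999] shift [0.0126 0.0557 0.0059] j [ 0.195  0.774  0.319  1.962 -0.567  0.495 -0.185] F [-0.3 -0.1  0.1] open 0.3 t 19.9
spin 0.49
```

View pics/side7z.png

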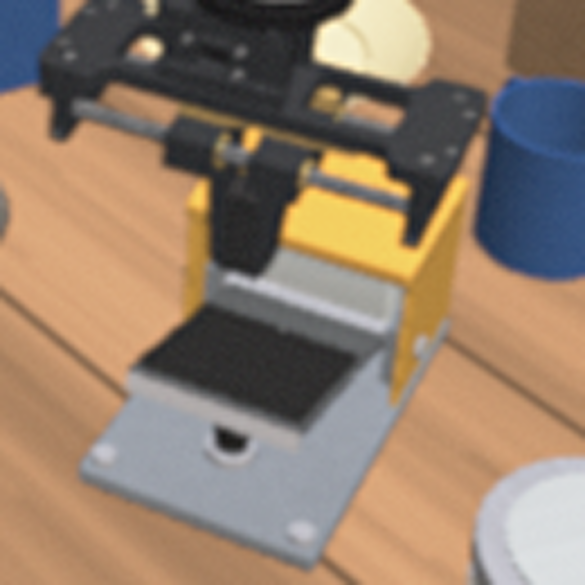

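Request:
jog_arm:
  plan:
    - [[0.012,0.015,0.006],0.4]
    - [[0,0.015,0],0]
    - [[0,0.01,0],0]
    - [[0,0,0],0]

```text
time: 20.5
eef_pos: [475.5, -243.2, 85.3]
orientation: [-0.382, 2.003, -1.961]
contact_force: [0.3, -0.2, 0.6]
opening: 0.5
```

Run:
```python
from h import *
to([473,-240,68],-66.7)
```

```text
pos [ 475.5 -243.2   85.3] jaw az -66.4 toolx az -156.4 y [ 0.027  0.027 -0.999] shift [ 0.0016  0.0173 -0.0038] j [ 0.256  0.835  0.257  1.983 -0.618  0.395 -0.15 ] F [ 0.3 -0.2  0.6] open 0.5 t 20.5
spin 0.06
```

Request:
jog_arm:
  plan:
    - [[0.001,0.008,-0.003],0]
    - [[0,0.007,0],0]
    - [[0,0.006,0],0]

```text
time: 20.88
eef_pos: [474.2, -240.4, 63.8]
orientation: [-0.381, 2.001, -1.962]
contact_force: [-1.2, -0.5, 3.7]
opening: 1.0
```

Run:
```python
from h import *
to([473,-240,60],-66.7)
```

```text
pos [ 474.2 -240.4   63.8] jaw az -66.4 toolx az -156.4 y [ 0.028  0.026 -0.999] shift [ 0.001   0.0038 -0.0008] j [ 0.276  0.867  0.216  1.997 -0.64   0.337 -0.132] F [-1.2 -0.5  3.7] open 1.0 t 20.88
spin 0.06
```

Request:
jog_arm:
  plan:
    - [[0,0.004,0],0]
    - [[0,0.004,0],0]
    - [[0,0.004,0],0]
    - [[0,0.003,0],0]

```text
time: 21.38
eef_pos: [472.3, -241.4, 48.8]
orientation: [-0.382, 2.003, -1.965]
contact_force: [-3.5, 0.5, 9.0]
opening: 0.4
```

Request:
jog_arm:
  plan:
    - [[0,0.002,0],0]

```text
time: 21.5
eef_pos: [472.0, -241.5, 47.1]
orientation: [-0.381, 2.004, -1.965]
contact_force: [-3.4, 0.1, 13.3]
opening: 0.4
```

Request:
jog_arm:
  plan:
    - [[0,0.002,0],0]

```text
time: 21.62
eef_pos: [471.9, -241.6, 45.8]
orientation: [-0.38, 2.004, -1.965]
contact_force: [-2.6, 0.7, 13.5]
opening: 0.3
```

Request:
jog_arm:
  plan:
    - [[0,0.002,0],0]

```text
time: 21.75
eef_pos: [471.7, -241.7, 44.6]
orientation: [-0.379, 2.004, -1.965]
contact_force: [-4.4, 0.3, 18.8]
opening: 0.8
```

Request:
jog_arm:
  plan:
    - [[0,0.002,0],0]

```text
time: 21.88
eef_pos: [471.7, -241.7, 44.3]
orientation: [-0.377, 2.004, -1.965]
contact_force: [-5.4, 2.2, 29.2]
opening: 0.4
```

Request:
jog_arm:
  plan:
    - [[0,0.002,0],0]

```text
time: 22.0
eef_pos: [471.7, -241.7, 44.4]
orientation: [-0.375, 2.004, -1.965]
contact_force: [-4.9, 2.5, 27.7]
opening: 0.4
```

Request:
jog_arm:
  plan:
    - [[0,0.002,0],0]
    - [[0,0.002,0],0]
    - [[0,0.002,0],0]

```text
time: 22.38
eef_pos: [471.7, -241.7, 44.5]
orientation: [-0.368, 2.003, -1.964]
contact_force: [-5.2, 3.4, 23.7]
opening: 0.2
```

Request:
jog_arm:
  plan:
    - [[0,0.002,0],0]
    - [[0,0.002,0],0]
    - [[0,0.002,0],0]
    - [[0,0.002,0],0]
    - [[0,0.002,0],0]

```text
time: 23.0
eef_pos: [471.8, -241.7, 44.5]
orientation: [-0.357, 2.001, -1.962]
contact_force: [-4.5, 1.4, 24.4]
opening: 0.6
```

Run:
```python
from h import *
to([473,-240,60],-66.7)
for n in('side',): 
  s=snap(n,f'pics/{n}8.png')['color']
  cv2.imwrite(f'pics/{n}8z.png',cv2.resize(s[255:365,330:440,::-1],None,fx=5,fy=5,interpolation=cv2.INTER_CUBIC))
  cv2.imwrite(f'pics/{n}8p.png',cv2.resize(s[80:220,180:280,::-1],None,fx=5,fy=4,interpolation=cv2.INTER_CUBIC))
```

```text
pos [ 471.8 -241.7   44.5] jaw az -66.9 toolx az -157.0 y [ 0.041  0.028 -0.999] shift [-0.0026 -0.0154 -0.0012] j [ 0.32   0.895  0.156  2.014 -0.665  0.268 -0.107] F [-4.5  1.4 24.4] open 0.6 t 23.0
spin -0.05
```

View pics/side8z.png

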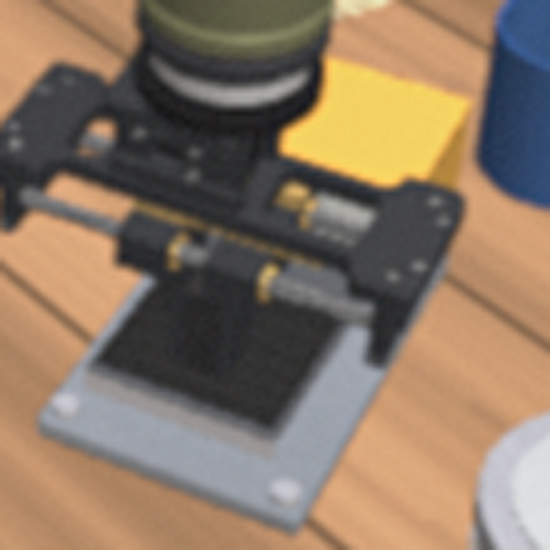

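View pics/side8p.png

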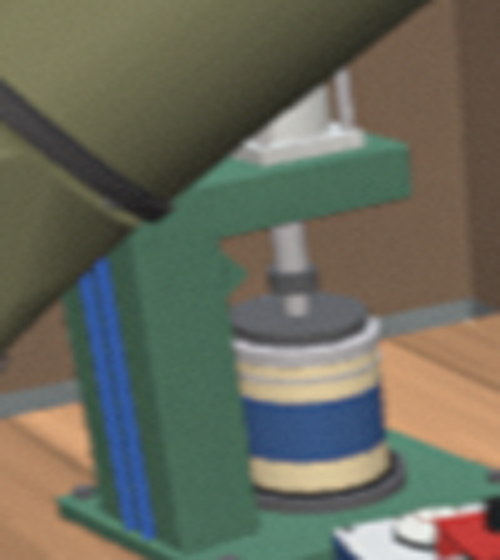

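The press head is down on the lid and the pedal has been on its stop for about 1.2 s. I'll release it now.

Request:
jog_arm:
  plan:
    - [[0,-0.006,0],0]
    - [[0,-0.008,0],0]
    - [[0,-0.012,0],0]
    - [[0,-0.02,0],0]
    - [[0,-0.03,0],0]
    - [[0,-0.04,0],0]
    - [[0,-0.04,0],0]
    - [[0,-0.02,0],0]
    - [[0,0,-0.04],0]
    - [[0,0,-0.05],0]
    - [[0,0,-0.05],0]
    - [[0,0,-0.03],0]

```text
time: 24.55
eef_pos: [395.4, -89.2, 229.8]
orientation: [-0.35, 2.002, -1.969]
contact_force: [0.6, 0.3, -0.0]
opening: 0.8
```

Request:
jog_arm:
  plan:
    - [[0,0,0],0]
    - [[0,0,0],0]

```text
time: 24.8
eef_pos: [394.4, -88.2, 230.1]
orientation: [-0.354, 2.001, -1.967]
contact_force: [0.8, 0.0, 0.0]
opening: 0.3
```

Run:
```python
from h import *
np.set_printoptions(precision=1,suppress=True)
to([473,-240,60])
for n in('side','top'): 
  s=snap(n,f'pics/{n}9.png')['color']
S=load('pics/side9.npz')['color'];T=load('pics/top9.npz')['color'];O=load('pics/side0.npz')['color']
rs=lambda a:cv2.resize(a[:,:,::-1],(390,290),interpolation=cv2.INTER_CUBIC)
cv2.imwrite('pics/cmp9.png',np.vstack([np.hstack([rs(O[130:215,190:300]),rs(S[130:215,190:300])]),np.hstack([rs(O[255:365,330:440]),rs(S[255:365,330:440])])]))
```

```text
pos [394.4 -88.2 230.1] jaw az -67.2 toolx az -157.2 y [ 0.  0. -1.] shift [-0.   0.2  0.2] j [-0.2  0.5  0.5  2.3 -0.5  0.5 -0.5] F [0.8 0.  0. ] open 0.3 t 24.8
```

View pics/cmp9.png

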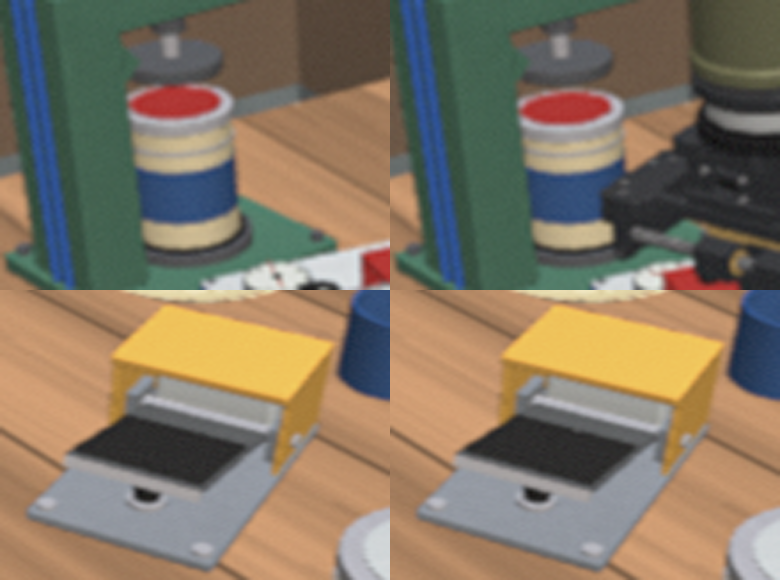

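View pics/top9.png

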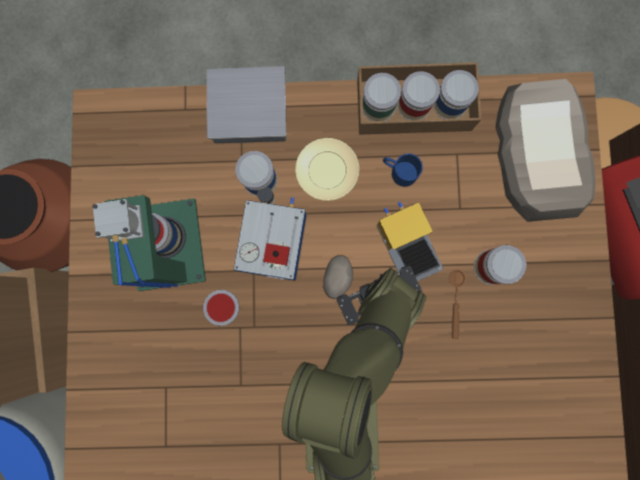

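Run:
```python
from h import *
def cen(f):
    S=load(f); c=S["color"].astype(float)[130:180,215:265]
    w=np.clip(c[...,0]-np.maximum(c[...,1],c[...,2])-60,0,40); yy,xx=np.mgrid[130:180,215:265]
    return S,((xx*w).sum()/w.sum(),(yy*w).sum()/w.sum())
S,a=cen("pics/side0.npz");_,b=cen("pics/side9.npz"); p=plane(S,a,165.); 
q=proj(S,[p,p-[0,0,6]]); print(a,b,"lid",p,"6mm =",(q[1]-q[0]))
r.hand_in()
```

```text
(np.float64(239.01587539314062), np.float64(159.4635315261345)) (np.float64(239.25637964482914), np.float64(161.19713475600656)) lid [574.98195406 502.49854349 165.        ] 6mm = [0.1633495  1.73183036]
the job is handed in; nothing more can be done
```

I did all the steps in the order asked and handed the job in at about 25 s, with the arm clear of everything.

- **Regulator knob:** I turned it clockwise about 137° in two grips. The last top view before covering it put the pointer at 149.4° and the green mark at 149.2°.
- **Lock cover:** I slid it 75 mm until it met the end stop, at about 11 N. In the picture afterwards the pull knob stood within about 1 mm of the regulator knob's axis.
- **Pedal:** I pressed it until it met its stop at a tread height of about 44 mm. It was held there for about 1.2 s at 24–29 N, then let go, and the last picture shows it fully up.
- **Lid:** Between the first and last side views it dropped 1.73 px. The full 6 mm travel should give 1.73 px, so it is home.
- **Bystanders:** In the top view, nothing else on the bench looks moved. I checked this by eye only.

**Disagreements:**
- The first estimates of the pointer's start angle ranged from about −62° to −77° between views, so I stopped short, looked again and corrected by about 7°.
- The two cameras differed by about 3 to 6 mm on the box's position. I worked from the top view and the gripper's own contact.

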